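Clamp the red-capsule jar for labelling

ROBOT

A 7-joint arm with a two-finger parallel gripper is mounted at the origin on the work surface. World frame = base frame: x ahead of the robot, y to its left, z up, the work surface at z = 0. Lengths are in m, angles in rad, forces in N, time in s.
With the tool pointing down it reaches from about 0.35 to 0.9 m from the base axis. Payload 8.1 kg.
Tool frame: the origin (TCP) lies at the very end of the fingers, on their centre line; the grasp point (between the pads) lies 19 mm behind it; z points along the fingers, y is the line along which they close (so a half turn about z gives the same grasp; the last joint's range is limited). The gripper opens to 92 mm and grips with 3 to 60 N. Pads are 19 mm wide; open, the fingers measure 130 mm over their backs; the gripper's body (75 mm by 190 mm) begins 47 mm behind the grasp point.
Start: joints at [-1.249, 0.434, 0.025, 1.573, -0.012, 1.134, -0.075], TCP at [0.258, 0.569, 0.227] pointing down, gripper open.
Joint ranges: [-2.62, 2.62], [-0.44, 2.09], [-1.27, 1.32], [0.08, 2.57], [-1.32, 4.46], [0.12, 2], [-2.74, 2.74]. Speed limits (rad/s): [2.22, 2.22, 3.01, 3.01, 3.14, 3.14, 3.14].

INTERFACE

Orientations are given as a rotation vector (axis times angle).
In Python, from cell import arm gives the robot as it stands.
- The arm moves only by the tool jog_arm, never from a script. Its argument "rows" is a list of rows, each a list of 3 entries, a list of its own where there are three numbers: the shift along the world's x, y, z in cm, then the turn, a rotation vector about the world's x, y, z in degrees, then the opening, from 0 (shut) to 1 (fully open). A call has 1 to 8 rows; each row is the pose to reach, as a shift and turn from the pose commanded when the call began; what a row does not reach only later rows make up. A row lasts 1/8 s, in which the tool goes at most 62.5 mm and 10.7 degrees, less where a joint would pass 70% of its speed; a pose out of reach is approached as far as the arm can. A call with a gripper value outside its range is refused whole. The fingers move at their own pace and stop on an object; "newtons" is the grip in N (left out, the last holds). Time passes only in rows, so rows that repeat a pose let the fingers close. It gives the time, the measured TCP pose, the force, the opening and the grip force at its end, in the units of the state.
- arm.observe(): the state, without advancing time (a new reading comes with each control period).
- arm.get_image(name): name is "scene" or "side" or "wrist"; returns a dict with "img" (480x640x3 uint8, red, green, blue), "depth" (480x640 float32, m along the optical axis (not along the pixel's ray), 0 where there is no reading), "fx", "fy", "cx", "cy" (pixels), "dist_coeffs" ([k1, k2, p1, p2, k3] as OpenCV has them; the pictures are not rectified), "rvec" (rotation vector, rad) and "tvec" (3), from world to camera coordinates, as OpenCV has them; the wrist camera has in their place "mount" (4x4, takes a point from camera to tool coordinates, whose origin is the TCP and whose axes are the flange's). Camera axes: x right, y down, z forward; pixel columns grow to the right and rows downward; lengths in m; the calibration is good to about 2 mm. A picture is of the moment at which its call begins: read the wrist's pose just before it.
- arm.sign_off(): hands the job in; it is judged then, once.
The state is a dict: "clock": time; "joints": joint angles; "dq": joint speeds; "joint_efforts": joint torques, N m; "position": TCP position; "ee_rot": TCP orientation; "force": force on the tool from outside, world axes, zero at the start; "ft_torque": the same for the moment, N m; "width": opening from 0.0 (shut) to 1.0 (fully open); "gripper_force": force on a finger pad.
Only numpy, scipy, OpenCV 4.12 (cv2) and the standard library are available. Lean on these libraries where they do the work, as an engineer would, in place of code of your own. Each camera call takes 0.05 s, during which the arm holds its last target. There are 200 camera calls.

TASK

Stand the jar of red and white capsules (white lid) upright on the grey disc of the blue jar clamp and let go of it. Then turn only the small red inner knob clockwise until the rubber pad pinches the jar gently but firmly against the V rest, with about 9 newtons and never more than 18 newtons, and leave it clamped. Do not turn the black outer ring under the knob, which keeps the label height for this batch, and leave the other jars and the amber bottle alone.

Things in the scene. Friction and masses are not known exactly. Their poses are not given: they have to be found in the camera images.
- jar_mid (a point): Centre (half-way up) of the loose jar to be clamped: clear upright cylinder 48 mm in diameter, 90 mm high with its white lid, red and white capsules inside, about 120 g. Its z axis points up.
- jar_green_mid (a point): Centre of a bystander jar of the same size with green capsules and a blue lid. Leave it alone.
- jar_yellow_mid (a point): Centre of a bystander jar of the same size with yellow capsules and a blue lid. Leave it alone.
- syrup: Amber bottle with a black cap, 44 mm in diameter, 100 mm high; origin at the centre of its underside. Leave it alone.
- clamp: Fixed jar clamp: white base plate 110 x 310 mm, 8 mm thick, origin at its underside's centre. Its y axis runs along it from the knob (y = -85 mm, on a blue housing 90 x 110 mm, top 35 mm above the table) to the nest (y = +80 mm). Beyond the nest stands the grey V rest, top 30 mm above the table, set by the last user: a jar seated in it has its axis 2 to 10 mm beyond the nest's centre.
- nest (a point): Centre of the grey disc on the base plate where the jar is to stand, at the plate's top, 8 mm above the table. A jar standing here is free by 2 to 10 mm towards the rest and by 8 to 12 mm towards the open jaw.
- jaw: Sliding jaw with a sprung rubber pad (36 mm wide, 9 to 29 mm above the table); origin at the middle of the unloaded pad's face, lower edge. It slides along the clamp's +y towards the jar by 16 mm per radian of the inner knob. The pad gives way by 1 mm for each 4 N.
- jaw_knob (a joint): Red inner knob, rad, grows clockwise from above and closes the jaw (0 open, 1.9 end). It starts at 0 to 0.25; the pad meets the seated jar anywhere from 0.87 to 1.38. Each newton on the pad turns the knob back with 0.016 N m; the knob's own drag, 0.14 N m either way, holds it when let go up to about 9 N, and a harder pinch eases back to about 9 N on release.
- knob_top (a point): Centre of the inner knob's top face, on the common vertical axis of knob and ring. The knob is a ribbed cylinder 30 mm in diameter that stands 26 mm above the ring's top face: fingertips lower than 26 mm below this point touch the ring.
- height_ring (a joint): Black outer ring around the same axis, 64 mm in diameter, 14 mm high, directly beneath the red knob (its top is 49 mm above the table). Angle in rad, clockwise from above. It turns very easily (0.015 N m) and must stay as it is.
- ring_mark (a point): The yellow pointer line on the outer ring's top face, 30 mm from the axis.
There are look-alikes about, which are no part of the job. Leave any pink look-alike of the part that bears jar_mid alone.

How it is judged:
By the outcome, as a careful person would: the job done as asked, in the order asked, and still so for the second after the job is handed in, with the robot touching nothing.
It also fails if it takes over 61 s, if anything falls off the work surface, if the arm or the gripper's body presses on something with over 40 N, if the wrist force passes 120 N, or if a joint passes its speed limit or range.

## Working session

There is one attempt and no reset: what is moved stays moved. The work goes in short steps, Python scripts to look and compute and a tool call to move; the robot and the scene stay as the last step left them, time stands still between calls to the robot, and variables do not carry over. Pictures are saved under pics/ and viewed, at most 10 in all, crops included, and the job is handed in when it is done.

Besides the shell and the picture viewer there is one more tool, called after "Call:" by a JSON object that holds its "op" and its "data", one argument or row to a line. jog_arm: Moves the arm, as the interface text tells. Its arguments: {"type":"object","properties":{"rows":{"type":"array","items":{"type":"array"}},"newtons":{"type":"number"}},"required":["rows"]}

```bash
mkdir -p pics
cat > h.py <<'E'
import numpy as np, cv2, pickle
from cell import arm
def grab(n,tag):
    s=arm.observe(); d=arm.get_image(n); d['s']=s
    if n=='wrist':
        R=cv2.Rodrigues(np.array(s['ee_rot'],float))[0]
        T=np.eye(4);T[:3,:3]=R;T[:3,3]=s['position']
        C=T@np.array(d['mount'])
    else:
        W=np.eye(4);W[:3,:3]=cv2.Rodrigues(np.array(d['rvec'],float))[0];W[:3,3]=np.ravel(d['tvec']);C=np.linalg.inv(W)
    d['C']=C
    pickle.dump(d,open(f'{tag}.pkl','wb')); cv2.imwrite(f'pics/{tag}.png',d['img'][...,::-1]); return d
def load(t): return pickle.load(open(t+'.pkl','rb'))
def ray(d,u,v):
    K=np.array([[d['fx'],0,d['cx']],[0,d['fy'],d['cy']],[0,0,1]])
    p=cv2.undistortPoints(np.array([[[u,v]]],float),K,np.array(d['dist_coeffs'],float))[0,0]
    return d['C'][:3,3], d['C'][:3,:3]@np.array([p[0],p[1],1])
def atz(d,u,v,z):
    o,r=ray(d,u,v); return o+r*(z-o[2])/r[2]
def dep(d,u,v):
    o,r=ray(d,u,v); return o+r*np.median(d['depth'][v-1:v+2,u-1:u+2])
E
python3 - <<'E'
from h import *
for n in('scene','side','wrist'): d=grab(n,n+'0'); print(n,d['C'].round(3).tolist())
print(arm.observe())
a=np.hstack([load(n+'0')['img'] for n in('scene','side')])
E
```

```text
scene [[0.26, 0.603, -0.754, 1.234], [0.966, -0.16, 0.206, -0.106], [0.004, -0.782, -0.623, 0.615], [0.0, 0.0, 0.0, 1.0]]
side [[0.874, -0.355, 0.332, 0.281], [-0.486, -0.641, 0.593, -0.433], [0.002, -0.68, -0.733, 0.7], [0.0, 0.0, 0.0, 1.0]]
wrist [[0.412, 0.873, 0.263, 0.187], [0.911, -0.394, -0.12, 0.6], [-0.002, 0.289, -0.957, 0.384], [0.0, 0.0, 0.0, 1.0]]
{'clock': 0.15, 'joints': array([-1.24857935,  0.43506152,  0.02501888,  1.57385397, -0.01156946,
        1.13400671, -0.07511009]), 'dq': array([-1.79498787e-04, -1.82328817e-03, -1.61622076e-04, -2.70009445e-03,
        4.47745430e-05, -9.03413487e-04,  9.03364722e-04]), 'joint_efforts': array([ 1.68975457e-03, -6.68262219e+01,  9.85875204e-01, -3.14693499e+01,
       -6.04548049e-02,  3.93102563e-02,  1.29737400e-04]), 'position': array([0.25751762, 0.56907294, 0.22613987]), 'ee_rot': array([-6.62436833e-01, -3.07085860e+00,  1.85634188e-03]), 'force': array([0.35029302, 0.46132813, 0.07921562]), 'ft_torque': array([-0.01888642,  0.03246825, -0.00371331]), 'gripper_force': 0.0, 'width': 0.996067045979605}
```

View pics/scene0.png

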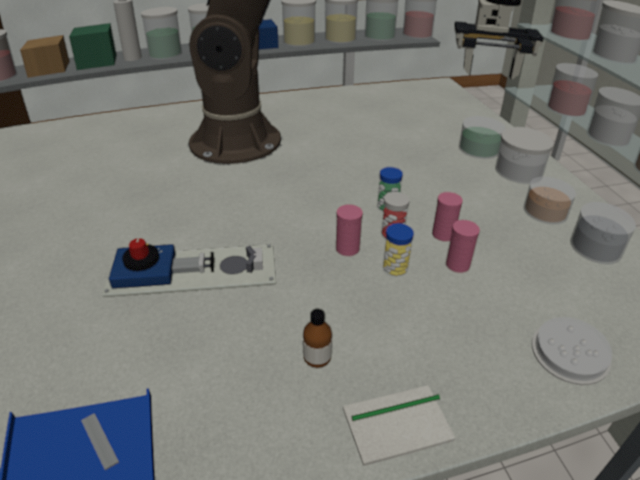

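View pics/side0.png

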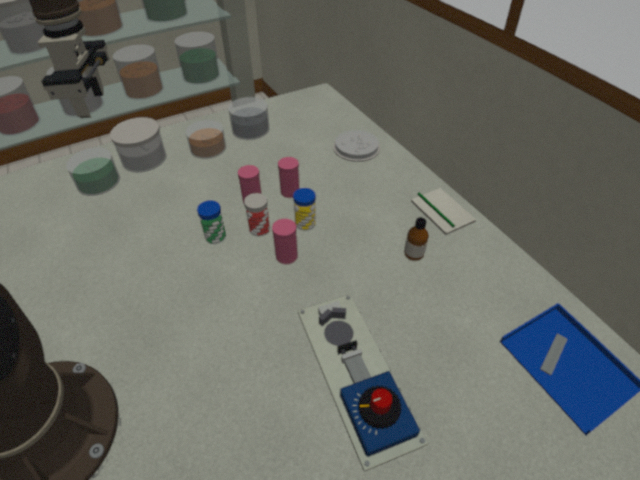

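Scene view: the white-lid red/white jar is at (395,215), or (258,215) in the side view. The green jar (390,188) and yellow jar (398,250) have blue lids, and the four pink cylinders at (348,230), (447,217) and (462,246) have no white lid, so only the first fits. The clamp knob is at (138,247) and the nest at (235,264). I'll confirm this in one enlarged crop.

Run:
```python
from h import *
d=load('side0')['img']
a=cv2.resize(d[150:280,190:340],None,fx=2.6,fy=2.6,interpolation=2)
b=cv2.resize(d[285:475,285:440],None,fx=2.6,fy=2.6,interpolation=2)
H=max(a.shape[0],b.shape[0]);c=np.zeros((H,a.shape[1]+b.shape[1],3),np.uint8)
c[:a.shape[0],:a.shape[1]]=a;c[:b.shape[0],a.shape[1]:]=b
cv2.imwrite('pics/crop1.png',c[...,::-1]); print(c.shape)
s,e=load('scene0'),load('side0')
for nm,D,u,v,z in [('jar',s,396,200,.09),('jar',e,257,200,.09),('green',s,391,174,.09),('green',e,209,209,.09),('yel',s,399,233,.09),('yel',e,305,195,.09),('pinkA',s,349,212,.09),('pinkA',e,285,227,.09),('pinkB',e,250,172,.09),('pinkC',e,289,163,.09),('syr',s,318,314,.1),('syr',e,421,222,.1),('knob',s,138,241,.075),('knob',e,381,398,.075),('nest',s,235,264,.008),('nest',e,339,332,.008),
 ('c1',e,303,311,.008),('c2',e,350,297,.008),('c3',e,424,440,.008),('c4',e,368,464,.008)]:
    print(nm,atz(D,u,v,z).round(3),dep(D,u,v).round(3))
```

```text
(494, 793, 3)
jar [0.503 0.248 0.09 ] [0.504 0.247 0.091]
jar [0.501 0.247 0.09 ] [0.502 0.248 0.089]
green [0.41  0.275 0.09 ] [0.411 0.275 0.091]
green [0.403 0.27  0.09 ] [0.403 0.271 0.089]
yel [0.601 0.214 0.09 ] [0.602 0.213 0.091]
yel [0.597 0.212 0.09 ] [0.597 0.213 0.09 ]
pinkA [0.518 0.149 0.09 ] [0.519 0.149 0.091]
pinkA [0.518 0.145 0.09 ] [0.518 0.146 0.089]
pinkB [0.525 0.344 0.09 ] [0.526 0.345 0.089]
pinkC [0.617 0.331 0.09 ] [0.618 0.332 0.09 ]
syr [0.76  0.025 0.1  ] [0.76  0.025 0.1  ]
syr [0.755 0.019 0.1  ] [0.755 0.019 0.1  ]
knob [ 0.486 -0.231  0.075] [ 0.488 -0.231  0.076]
knob [ 0.491 -0.235  0.075] [ 0.49  -0.235  0.076]
nest [ 0.513 -0.067  0.008] [ 0.515 -0.068  0.01 ]
nest [ 0.517 -0.071  0.008] [ 0.517 -0.071  0.008]
c1 [0.481 0.002 0.008] [0.48  0.    0.011]
c2 [ 0.576 -0.013  0.008] [ 0.575 -0.014  0.01 ]
c3 [ 0.533 -0.304  0.008] [ 0.533 -0.305  0.009]
c4 [ 0.438 -0.291  0.008] [ 0.437 -0.292  0.011]
```

View pics/crop1.png

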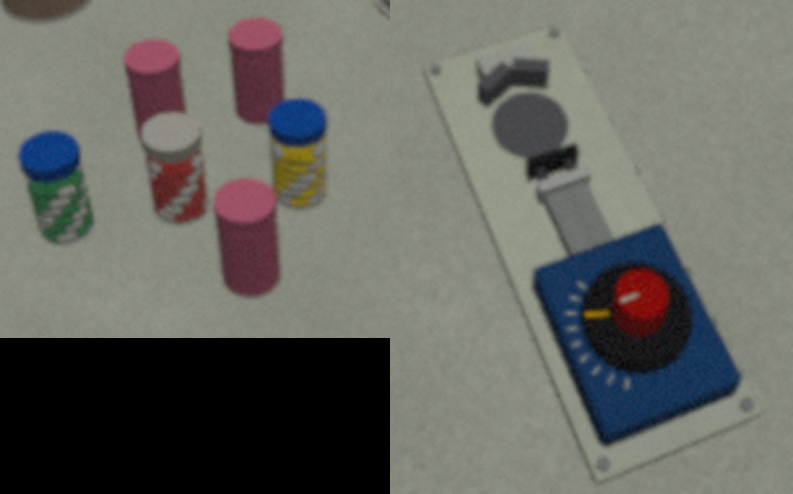

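The crop confirms it: the white-lid red/white jar sits among four neighbours (green, yellow, two pink), and the pink solids have no lid. The nest, V rest and knob match the description. I'll go above the jar with the closing line at about 35°, between the neighbours.

Call:
{"op": "jog_arm", "data": {
  "rows": [
    [[3.5,-4.6,0],[0,0,-4],1],
    [[7,-9.2,0],[0,0,-8],1],
    [[10.5,-13.8,0],[0,0,-12],1],
    [[14,-18.4,0],[0,0,-16],1],
    [[17.5,-23,0],[0,0,-20],1],
    [[21,-27.5,-2],[0,0,-25],1],
    [[24.5,-32.1,-4],[0,0,-30],1],
    [[24.5,-32.1,-6],[0,0,-30],1]
  ],
  "newtons": 15
}}

```text
clock: 1.15
position: [0.5057, 0.2429, 0.1662]
ee_rot: [1.447, 2.786, -0.002]
force: [-1.2, 2.0, -0.6]
width: 0.995
gripper_force: 0.0
```

Run:
```python
from h import *
d=grab('wrist','w1'); print(d['s']['position'],d['s']['ee_rot'],d['s']['joints'].round(2))
im=d['img'];W=d['img']
# project estimated centres
K=np.array([[d['fx'],0,d['cx']],[0,d['fy'],d['cy']],[0,0,1]]);Wc=np.linalg.inv(d['C'])
p=cv2.projectPoints(np.array([[.502,.248,.09],[.502,.248,.0]]),cv2.Rodrigues(Wc[:3,:3])[0],Wc[:3,3],K,np.array(d['dist_coeffs'],float))[0]
print(p)
```

```text
[0.50567687 0.24292208 0.1662316 ] [ 1.44671504e+00  2.78570915e+00 -1.92153790e-03] [-0.73  0.39  0.25  1.82 -0.11  0.94  0.18]
[[[314.31992245 238.37626925]]

 [[314.06673401 206.29558158]]]
```

View pics/w1.png

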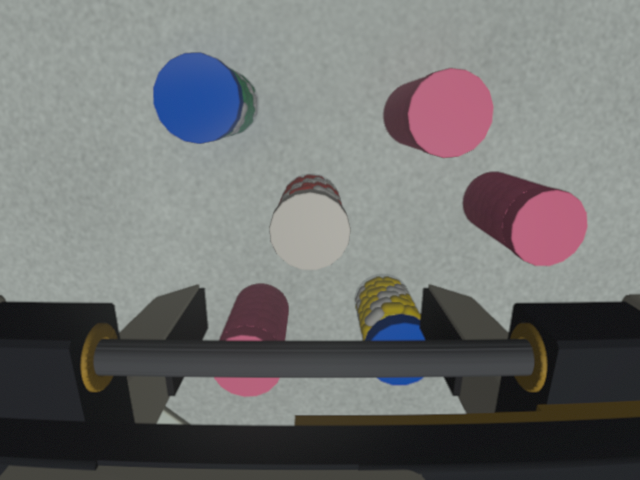

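Wrist view: white lid centred near (310,230), green jar (198,98), pinks (450,112), (548,228), (248,365) and yellow (399,350). The fingers are clear of all of them.

Run:
```python
from h import *
d=load('w1'); print(atz(d,310,230,.09))
d=grab('wrist','w2'); print(d['s']['position'],d['s']['ee_rot'])
m=(d['img'].min(2)>120)&(abs(d['depth']-dep(d,310,230)[2]*0-np.median(d['depth'][225:235,305:315]))<.012)
m[:150]=0;m[275:]=0;m[:,:240]=0;m[:,370:]=0
v,u=np.nonzero(m);print(u.min(),u.max(),v.min(),v.max()); c,r=cv2.minEnclosingCircle(np.c_[u,v].astype(np.float32)); print(c,r,atz(d,*c,.09))
```

```text
[0.4968938  0.25077823 0.09      ]
[0.50269407 0.24504024 0.16354005] [-1.44127058 -2.7904284   0.00593118]
272 353 200 274
(312.1636047363281, 236.73765563964844) 41.0385627746582 [0.49656746 0.25078999 0.09      ]
```

```bash
cat >> h.py <<'E'
def cloud(d):
    v,u=np.mgrid[0:480,0:640]
    K=np.array([[d['fx'],0,d['cx']],[0,d['fy'],d['cy']],[0,0,1]])
    p=cv2.undistortPoints(np.c_[u.ravel(),v.ravel()].astype(float)[:,None],K,np.array(d['dist_coeffs'],float))[:,0]
    z=d['depth'].ravel(); P=np.c_[p*z[:,None],z]@d['C'][:3,:3].T+d['C'][:3,3]
    P[z==0]=np.nan
    return P.reshape(480,640,3)
E
python3 - <<'E'
from h import *
for t in('scene0','side0','w2'):
    P=cloud(load(t)).reshape(-1,3)
    for nm,c,z in(('jar',(.5,.249),.09),('knob',(.489,-.233),.075)):
        m=(abs(P[:,2]-z)<.004)&(np.hypot(P[:,0]-c[0],P[:,1]-c[1])<.035)
        if m.sum()>20:
            c_,r=cv2.minEnclosingCircle(P[m,:2].astype(np.float32)); print(t,nm,np.round(c_,4),round(r,4),P[m].mean(0).round(4))
E
```

```text
scene0 jar [0.499  0.2508] 0.0252 [0.5007 0.2498 0.0902]
scene0 knob [ 0.4914 -0.2332] 0.0166 [ 0.4943 -0.2328  0.075 ]
side0 jar [0.4984 0.2504] 0.0263 [0.4976 0.2479 0.0891]
side0 knob [ 0.4918 -0.2353] 0.016 [ 0.4914 -0.2356  0.0746]
w2 jar [0.4973 0.2499] 0.0246 [0.4967 0.2505 0.0904]
```

Call:
{"op": "jog_arm", "data": {
  "rows": [
    [[-0.5,0.3,-2],[0,0,0],1],
    [[-0.5,0.3,-5],[0,0,0],1],
    [[-0.5,0.3,-8],[0,0,0],1],
    [[-0.5,0.3,-10.5],[0,0,0],1],
    [[-0.5,0.3,-12.4],[0,0,0],1],
    [[-0.5,0.3,-12.4],[0,0,0],1],
    [[-0.5,0.3,-12.4],[0,0,0],0.4],
    [[-0.5,0.3,-12.4],[0,0,0],0.4]
  ],
  "newtons": 15
}}

```text
clock: 2.25
position: [0.4981, 0.2521, 0.0438]
ee_rot: [1.434, 2.794, 0.003]
force: [0.0, -0.2, 0.1]
width: 0.827
gripper_force: 0.0
```

Call:
{"op": "jog_arm", "data": {
  "rows": [
    [[0,0,0],[0,0,0],0.4],
    [[0,0,0],[0,0,0],0.4],
    [[0,0,0],[0,0,0],0.4],
    [[0,0,0],[0,0,0],0.4]
  ]
}}

```text
clock: 2.75
position: [0.4976, 0.2514, 0.0428]
ee_rot: [-1.435, -2.795, -0.0]
force: [-1.1, 0.6, 1.8]
width: 0.521
gripper_force: 15.0
```

Call:
{"op": "jog_arm", "data": {
  "rows": [
    [[0,0,3],[0,0,0],0.4],
    [[0,0,7],[0,0,0],0.4],
    [[0,0,11.5],[0,0,-2],0.4],
    [[0.2,-3,13],[0,0,-7],0.4],
    [[0.5,-8,13],[0,0,-14],0.4],
    [[0.8,-13,13],[0,0,-21],0.4],
    [[1,-18,13],[0,0,-28],0.4],
    [[1.3,-23,13],[0,0,-35],0.4]
  ]
}}

```text
clock: 3.75
position: [0.5097, 0.0188, 0.1723]
ee_rot: [-2.215, -2.227, 0.001]
force: [0.8, -0.6, -1.2]
width: 0.521
gripper_force: 15.0
```

Call:
{"op": "jog_arm", "data": {
  "rows": [
    [[0.3,-4,0],[0,0,-5],0.4],
    [[0.5,-8,-2],[0,0,-8.5],0.4],
    [[0.5,-9,-6],[0,0,-8.5],0.4],
    [[0.5,-9,-8],[0,0,-8.5],0.4],
    [[0.5,-9,-8],[0,0,-8.5],0.4],
    [[0.5,-9,-8],[0,0,-8.5],0.4]
  ]
}}

```text
clock: 4.5
position: [0.5157, -0.069, 0.0933]
ee_rot: [2.369, 2.063, 0.0]
force: [-0.2, -0.4, -2.0]
width: 0.519
gripper_force: 15.0
```

Run:
```python
from h import *
d=grab('side','s1');e=grab('scene','c1'); print(d['s']['position'],d['s']['ee_rot'],d['s']['width'],d['s']['joints'].round(2))
a=cv2.resize(d['img'][220:420,270:400],None,fx=3,fy=3,interpolation=2)
b=cv2.resize(e['img'][150:310,130:290],None,fx=2.5,fy=2.5,interpolation=2)
c=np.zeros((600,790,3),np.uint8);c[:,:390]=a;c[:400,390:]=b
cv2.imwrite('pics/crop2.png',c[...,::-1])
# nest disc: dark grey blob from initial images
for t,(u0,u1,v0,v1) in(('scene0',(215,252,252,276)),('side0',(320,358,315,348))):
    D=load(t);P=cloud(D);g=D['img'].astype(int)
    m=np.zeros((480,640),np.uint8);sub=g[v0:v1,u0:u1].mean(2);m[v0:v1,u0:u1]=(sub<(sub.min()+40))
    n,l,s,cc=cv2.connectedComponentsWithStats(m);k=1+s[1:,4].argmax();print(t,s[k],cc[k],atz(D,*cc[k],.008))
```

```text
[ 0.51567783 -0.06895167  0.09325292] [2.36865461e+00 2.06315109e+00 1.51964604e-04] 0.5185100965577303 [-0.32  0.45  0.47  2.01 -0.29  0.75  0.19]
scene0 [221 252  31  21 407] [236.97297297 263.95823096] [ 0.51399701 -0.06384004  0.008     ]
side0 [338 342  19   6  79] [348.20253165 345.07594937] [ 0.51768616 -0.10253528  0.008     ]
```

View pics/crop2.png

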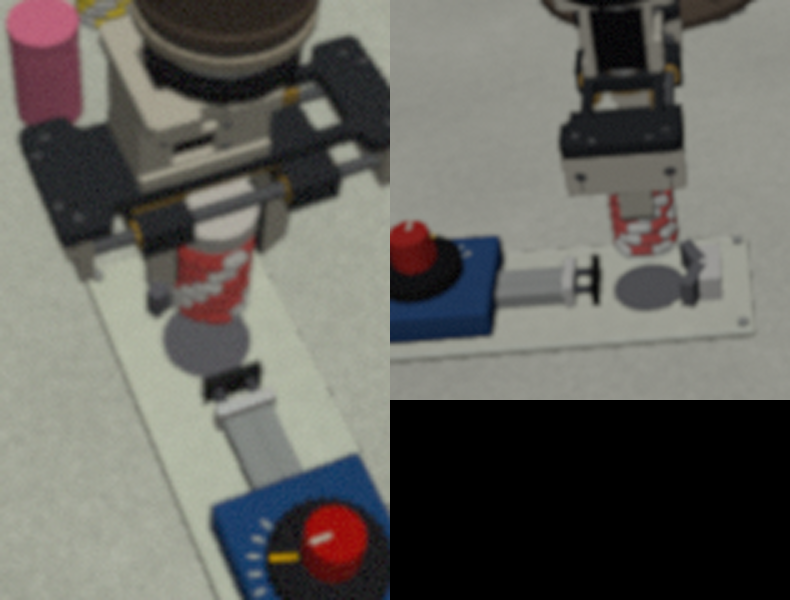

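The jar hangs over the plate just behind the nest disc in the side crop (disc centre about (206,333) there), which matches its height. The jaw is open and the gripper is clear of the V rest. Lowering.

Call:
{"op": "jog_arm", "data": {
  "rows": [
    [[0,-0.3,-1.5],[0,0,0],0.4],
    [[0,-0.3,-3],[0,0,0],0.4],
    [[0,-0.3,-3.8],[0,0,0],0.4],
    [[0,-0.3,-4.1],[0,0,0],0.4],
    [[0,-0.3,-4.2],[0,0,0],0.4],
    [[0,-0.3,-4.2],[0,0,0],0.4],
    [[0,-0.3,-4.2],[0,0,0],0.4]
  ]
}}

```text
clock: 5.48
position: [0.5159, -0.0716, 0.0509]
ee_rot: [2.368, 2.064, 0.001]
force: [-0.4, 0.5, -1.6]
width: 0.52
gripper_force: 15.0
```

Call:
{"op": "jog_arm", "data": {
  "rows": [
    [[0,0,-0.1],[0,0,0],0.4],
    [[0,0,-0.1],[0,0,0],0.4],
    [[0,0,-0.1],[0,0,0],0.4]
  ]
}}

```text
clock: 5.85
position: [0.5159, -0.0715, 0.0506]
ee_rot: [2.368, 2.064, 0.001]
force: [-3.7, 0.4, 12.3]
width: 0.52
gripper_force: 15.0
```

Call:
{"op": "jog_arm", "data": {
  "rows": [
    [[0,0,-0.05],[0,0,0],0.52],
    [[0,0,0],[0,0,0],0.6],
    [[0,0,0],[0,0,0],1],
    [[0,0,0],[0,0,0],1],
    [[0,0,0],[0,0,0],1],
    [[0,0,0],[0,0,0],1]
  ]
}}

```text
clock: 6.6
position: [0.5156, -0.0716, 0.0497]
ee_rot: [2.368, 2.064, -0.0]
force: [0.2, 0.7, 0.4]
width: 0.977
gripper_force: 0.0
```

Call:
{"op": "jog_arm", "data": {
  "rows": [
    [[0,0,2],[0,0,0],1],
    [[0,0,5],[0,0,0],1],
    [[0,0,9],[0,0,0],1],
    [[0,0,13],[0,0,0],1],
    [[-0.5,-4,13],[0,0,5],1],
    [[-1,-8,13],[0,0,10],1],
    [[-1.5,-12,13],[0,0,20],1],
    [[-2.4,-16.2,13],[0,0,30],1]
  ]
}}

```text
clock: 7.6
position: [0.4916, -0.2345, 0.1797]
ee_rot: [1.745, 2.612, 0.0]
force: [0.2, 0.2, -0.0]
width: 0.999
gripper_force: 0.0
```

Run:
```python
from h import *
d=grab('wrist','w3');d=grab('wrist','w3'); s=grab('side','s2');e=grab('scene','c2')
print(d['s']['position'],d['s']['ee_rot'],d['s']['joints'].round(2))
for t,D in(('w',d),('side',s),('scene',e)):
    P=cloud(D).reshape(-1,3)
    for nm,c,z in(('jar',(.516,-.07),.098),('knob',(.491,-.234),.075)):
        m=(abs(P[:,2]-z)<.004)&(np.hypot(P[:,0]-c[0],P[:,1]-c[1])<.035)
        if m.sum()>20:
            c_,r=cv2.minEnclosingCircle(P[m,:2].astype(np.float32)); print(t,nm,m.sum(),np.round(c_,4),round(r,4),P[m].mean(0).round(4))
c=np.zeros((480,800,3),np.uint8);c[:,:500]=cv2.resize(d['img'],(500,375)) if 0 else 0
c[:360,:480]=cv2.resize(d['img'],(480,360));q=cv2.resize(s['img'][260:420,280:400],None,fx=2.6,fy=2.6,interpolation=2);c[:q.shape[0],480:480+q.shape[1]]=q
cv2.imwrite('pics/crop3.png',c[...,::-1])
```

```text
[ 0.48889476 -0.24190384  0.1802449 ] [ 1.73650785  2.61530724 -0.00556501] [ 0.02  0.36  0.45  1.86 -0.18  0.96  0.95]
w jar 2318 [ 0.5188 -0.0796] 0.0232 [ 0.5208 -0.0865  0.0982]
w knob 1574 [ 0.4911 -0.2353] 0.0158 [ 0.4907 -0.2346  0.0753]
side jar 530 [ 0.517  -0.0733] 0.025 [ 0.5159 -0.0736  0.0971]
scene jar 409 [ 0.5175 -0.0718] 0.0258 [ 0.5196 -0.072   0.0982]
scene knob 166 [ 0.492 -0.233] 0.0173 [ 0.4944 -0.233   0.0752]
```

View pics/crop3.png

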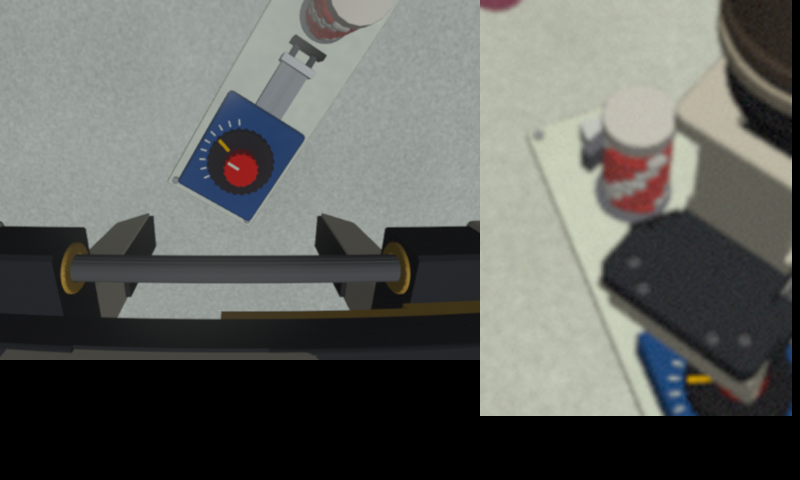

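The jar stands upright on the disc and is released; the knob is at about (0.491,-0.2345) with its top at z=0.075. Moving down over the knob next.

Call:
{"op": "jog_arm", "data": {
  "rows": [
    [[0,0,-3],[0,0,0],1],
    [[0,0,-6],[0,0,0],1],
    [[0,0,-8],[0,0,0],1],
    [[0,0,-9],[0,0,0],0.8],
    [[0,0,-9],[0,0,0],0.6],
    [[0,0,-9],[0,0,0],0.6],
    [[0,0,-9],[0,0,0],0.6],
    [[0,0,-9],[0,0,0],0.6]
  ]
}}

```text
clock: 8.8
position: [0.4919, -0.2336, 0.0902]
ee_rot: [1.753, 2.606, 0.001]
force: [0.0, -0.2, 0.6]
width: 0.604
gripper_force: 0.0
```

Run:
```python
from h import *
s=arm.observe();print(s['position'],s['ee_rot'],s['width'],s['force'],s['ft_torque'])
```

```text
[ 0.49190077 -0.23363958  0.09024397] [1.75288078e+00 2.60606260e+00 5.96309325e-04] 0.6037187146730518 [ 0.01537789 -0.2029261   0.58770542] [-0.03197604  0.03740791 -0.02993331]
```

Call:
{"op": "jog_arm", "data": {
  "rows": [
    [[-0.05,-0.1,-1.5],[0,0,0],0.6],
    [[-0.05,-0.1,-3],[0,0,0],0.6],
    [[-0.05,-0.1,-3.5],[0,0,0],0.6],
    [[-0.05,-0.1,-3.5],[0,0,0],0.5],
    [[-0.05,-0.1,-3.5],[0,0,0],0.4],
    [[-0.05,-0.1,-3.5],[0,0,0],0.25],
    [[-0.05,-0.1,-3.5],[0,0,0],0.2],
    [[-0.05,-0.1,-3.5],[0,0,0],0.2]
  ],
  "newtons": 30
}}

```text
clock: 9.8
position: [0.4912, -0.2347, 0.0551]
ee_rot: [1.753, 2.606, 0.0]
force: [-1.1, -0.7, 4.6]
width: 0.318
gripper_force: 30.0
```

```bash
cat > st.py <<'E'
from h import *
s=arm.observe();a=s['ee_rot'];th=np.degrees(2*np.arctan2(a[1],a[0]))-90
T=[arm.observe() for _ in range(1)]
print('clk',s['clock'],s['position'].round(4),'yaw',round((th+90)%180-90,2),'w',round(s['width'],3),s['gripper_force'],'F',s['force'].round(1),'M',s['ft_torque'].round(3),'j7',s['joints'][6].round(2),s['joint_efforts'][6].round(3))
E
python3 st.py
```

```text
clk 9.8 [ 0.4912 -0.2347  0.0551] yaw 22.15 w 0.318 30.001049637794495 F [-1.1 -0.7  4.6] M [-0.139  0.424  0.073] j7 1.02 -0.027
```

Call:
{"op": "jog_arm", "data": {
  "rows": [
    [[0,0,0],[0,0,-4],0.2],
    [[0,0,0],[0,0,-8],0.2],
    [[0,0,0],[0,0,-12],0.2],
    [[0,0,0],[0,0,-16],0.2],
    [[0,0,0],[0,0,-20],0.2],
    [[0,0,0],[0,0,-24],0.2],
    [[0,0,0],[0,0,-28],0.2],
    [[0,0,0],[0,0,-30],0.2]
  ]
}}

```text
clock: 10.8
position: [0.4906, -0.2348, 0.0551]
ee_rot: [-2.37, -2.062, 0.001]
force: [-4.1, -0.9, 6.4]
width: 0.319
gripper_force: 30.0
```

```bash
python3 st.py
python3 - <<'E'
from h import *
s=grab('side','s3');P=cloud(s)
c=np.zeros((480,800,3),np.uint8);q=cv2.resize(s['img'][290:450,290:440],None,fx=3,fy=3,interpolation=2);c[:,:450]=q
e=grab('scene','c3');q=cv2.resize(e['img'][200:300,110:250],None,fx=2.5,fy=2.5,interpolation=2);c[:250,450:]=q
cv2.imwrite('pics/crop4.png',c[...,::-1])
E
python3 st.py
```

```text
clk 10.8 [ 0.4906 -0.2348  0.0551] yaw -7.94 w 0.319 30.00154048204422 F [-4.1 -0.9  6.4] M [-0.169  0.901  0.222] j7 0.61 0.037
clk 10.9 [ 0.4906 -0.2348  0.0551] yaw -7.91 w 0.323 30.002004504203796 F [-4.   0.1  6.4] M [-0.205  0.845  0.025] j7 0.61 -0.418
```

View pics/crop4.png

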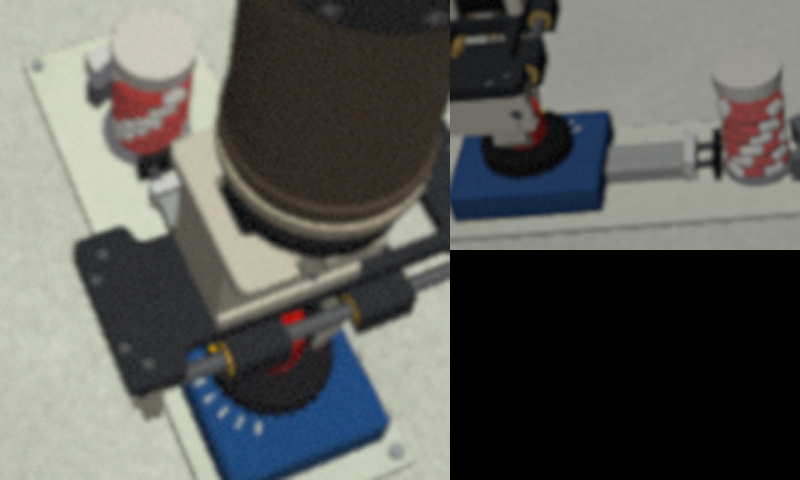

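Only the jaw has moved: about 8 mm, in line with 30°, and the jar is still upright. From here I'll go in small steps and read the moment each time.

Call:
{"op": "jog_arm", "data": {
  "rows": [
    [[0,0,0],[0,0,-2],0.2],
    [[0,0,0],[0,0,-4],0.2],
    [[0,0,0],[0,0,-6],0.2]
  ]
}}

```text
clock: 11.28
position: [0.4905, -0.2348, 0.055]
ee_rot: [-2.474, -1.936, 0.001]
force: [-4.4, -0.2, 7.4]
width: 0.32
gripper_force: 30.0
```

```bash
python3 st.py
```

```text
clk 11.275 [ 0.4905 -0.2348  0.055 ] yaw -13.92 w 0.32 30.00125616788864 F [-4.4 -0.2  7.4] M [-0.165  0.927  0.194] j7 0.53 0.272
```

Call:
{"op": "jog_arm", "data": {
  "rows": [
    [[0,0,0],[0,0,-2],0.2],
    [[0,0,0],[0,0,-4],0.2]
  ]
}}

```text
clock: 11.52
position: [0.4905, -0.2348, 0.0551]
ee_rot: [-2.54, -1.848, 0.001]
force: [-4.5, -0.5, 7.1]
width: 0.32
gripper_force: 30.0
```

```bash
python3 st.py
```

```text
clk 11.525 [ 0.4905 -0.2348  0.0551] yaw -17.92 w 0.32 30.001440346240997 F [-4.5 -0.5  7.1] M [-0.187  1.019  0.165] j7 0.48 0.268
```

Call:
{"op": "jog_arm", "data": {
  "rows": [
    [[0,0,0],[0,0,-2],0.2],
    [[0,0,0],[0,0,-4],0.2]
  ]
}}

```text
clock: 11.78
position: [0.4904, -0.2348, 0.0551]
ee_rot: [-2.603, -1.758, 0.001]
force: [-4.6, -0.4, 8.1]
width: 0.321
gripper_force: 30.0
```

```bash
python3 st.py
```

```text
clk 11.775 [ 0.4904 -0.2348  0.0551] yaw -21.92 w 0.321 30.00146448612213 F [-4.6 -0.4  8.1] M [-0.184  1.088  0.164] j7 0.42 0.258
```

Call:
{"op": "jog_arm", "data": {
  "rows": [
    [[0,0,0],[0,0,-2],0.2],
    [[0,0,0],[0,0,-4],0.2]
  ]
}}

```text
clock: 12.02
position: [0.4903, -0.2347, 0.055]
ee_rot: [-2.662, -1.666, 0.001]
force: [-4.8, -0.1, 8.0]
width: 0.318
gripper_force: 30.0
```

```bash
python3 st.py
```

```text
clk 12.025 [ 0.4903 -0.2347  0.055 ] yaw -25.92 w 0.318 30.001620948314667 F [-4.8 -0.1  8. ] M [-0.117  1.23   0.197] j7 0.37 0.258
```

Call:
{"op": "jog_arm", "data": {
  "rows": [
    [[0,0,0],[0,0,-2],0.2],
    [[0,0,0],[0,0,-4],0.2]
  ]
}}

```text
clock: 12.28
position: [0.4902, -0.2347, 0.055]
ee_rot: [-2.719, -1.572, 0.001]
force: [-4.4, 0.4, 7.8]
width: 0.317
gripper_force: 30.0
```

```bash
python3 st.py
```

```text
clk 12.275 [ 0.4902 -0.2347  0.055 ] yaw -29.92 w 0.317 30.001739859580994 F [-4.4  0.4  7.8] M [-0.121  1.257  0.149] j7 0.32 0.258
```

Call:
{"op": "jog_arm", "data": {
  "rows": [
    [[0,0,0],[0,0,-2],0.2],
    [[0,0,0],[0,0,-4],0.2]
  ]
}}

```text
clock: 12.52
position: [0.4902, -0.2347, 0.055]
ee_rot: [-2.772, -1.476, 0.001]
force: [-6.0, -0.2, 9.2]
width: 0.317
gripper_force: 30.0
```

```bash
python3 st.py
```

```text
clk 12.525 [ 0.4902 -0.2347  0.055 ] yaw -33.92 w 0.317 30.00174790620804 F [-6.  -0.2  9.2] M [-0.046  1.273  0.09 ] j7 0.26 0.258
```

Call:
{"op": "jog_arm", "data": {
  "rows": [
    [[0,0,0],[0,0,-2],0.2],
    [[0,0,0],[0,0,-4],0.2]
  ]
}}

```text
clock: 12.78
position: [0.4901, -0.2346, 0.055]
ee_rot: [-2.822, -1.379, 0.001]
force: [-6.0, 0.0, 8.5]
width: 0.319
gripper_force: 30.0
```

```bash
python3 st.py
```

```text
clk 12.775 [ 0.4901 -0.2346  0.055 ] yaw -37.92 w 0.319 30.001756846904755 F [-6.   0.   8.5] M [-0.041  1.299  0.205] j7 0.21 0.257
```

Call:
{"op": "jog_arm", "data": {
  "rows": [
    [[0,0,0],[0,0,-2],0.2],
    [[0,0,0],[0,0,-4],0.2]
  ]
}}

```text
clock: 13.02
position: [0.4901, -0.2346, 0.055]
ee_rot: [-2.868, -1.279, 0.001]
force: [-6.8, 0.1, 9.2]
width: 0.315
gripper_force: 30.0
```

```bash
python3 st.py
```

```text
clk 13.025 [ 0.4901 -0.2346  0.055 ] yaw -41.92 w 0.315 30.00185251235962 F [-6.8  0.1  9.2] M [-0.016  1.325  0.158] j7 0.16 0.257
```

Call:
{"op": "jog_arm", "data": {
  "rows": [
    [[0,0,0],[0,0,-2],0.2],
    [[0,0,0],[0,0,-4],0.2]
  ]
}}

```text
clock: 13.28
position: [0.49, -0.2346, 0.055]
ee_rot: [-2.911, -1.179, 0.001]
force: [-5.6, 1.7, 10.0]
width: 0.318
gripper_force: 30.0
```

```bash
python3 st.py
```

```text
clk 13.275 [ 0.49   -0.2346  0.055 ] yaw -45.92 w 0.318 30.001659393310547 F [-5.6  1.7 10. ] M [0.037 1.431 0.184] j7 0.1 0.246
```

Call:
{"op": "jog_arm", "data": {
  "rows": [
    [[0,0,0],[0,0,-2],0.2],
    [[0,0,0],[0,0,-4],0.2]
  ]
}}

```text
clock: 13.52
position: [0.49, -0.2345, 0.0551]
ee_rot: [-2.95, -1.077, 0.002]
force: [-6.8, 0.4, 9.5]
width: 0.32
gripper_force: 30.0
```

```bash
python3 st.py
python3 - <<'E'
from h import *
s=grab('side','s4');e=grab('scene','c4')
c=np.zeros((480,800,3),np.uint8);q=cv2.resize(s['img'][280:440,290:440],None,fx=3,fy=3,interpolation=2);c[:,:450]=q
q=cv2.resize(e['img'][200:300,110:250],None,fx=2.5,fy=2.5,interpolation=2);c[:250,450:]=q
q=cv2.resize(e['img'][230:275,180:270],None,fx=3.8,fy=3.8,interpolation=2);c[260:260+q.shape[0],450:450+q.shape[1]]=q
cv2.imwrite('pics/crop5.png',c[...,::-1])
E
```

```text
clk 13.525 [ 0.49   -0.2345  0.0551] yaw -49.91 w 0.32 30.0015726685524 F [-6.8  0.4  9.5] M [0.058 1.506 0.219] j7 0.05 0.182
```

View pics/crop5.png

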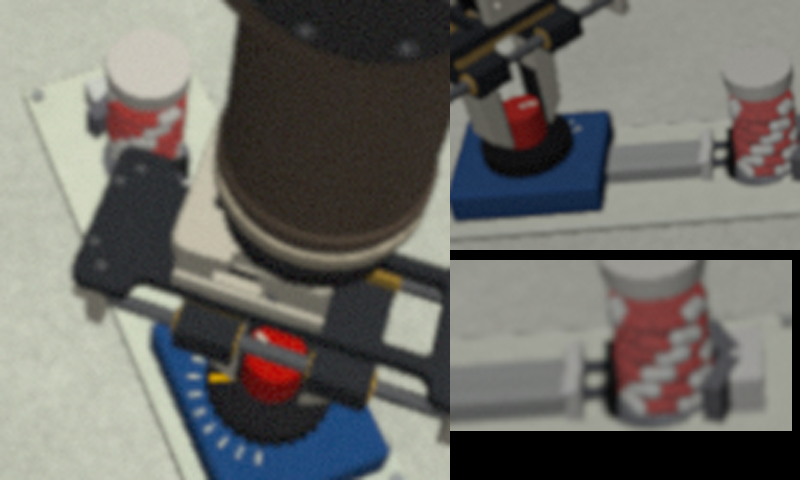

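Loading has started: the j7 effort has dropped from 0.258 to 0.182, about 4.7 N, and Mz is rising. The picture shows the pad against the jar, the jar upright by the V rest, and the yellow ring pointer unchanged.

Call:
{"op": "jog_arm", "data": {
  "rows": [
    [[0,0,0],[0,0,-1],0.2],
    [[0,0,0],[0,0,-2],0.2]
  ]
}}

```text
clock: 13.88
position: [0.49, -0.2345, 0.055]
ee_rot: [-2.968, -1.026, 0.002]
force: [-5.9, 0.8, 10.5]
width: 0.32
gripper_force: 30.0
```

```bash
python3 st.py
```

```text
clk 13.875 [ 0.49   -0.2345  0.055 ] yaw -51.88 w 0.32 30.00193029642105 F [-5.9  0.8 10.5] M [0.111 1.517 0.304] j7 0.02 -0.054
```

Call:
{"op": "jog_arm", "data": {
  "rows": [
    [[0,0,0],[0,0,-1],0.2],
    [[0,0,0],[0,0,-2],0.2]
  ]
}}

```text
clock: 14.12
position: [0.4899, -0.2344, 0.055]
ee_rot: [-2.985, -0.974, 0.002]
force: [-7.3, 1.6, 10.5]
width: 0.318
gripper_force: 30.0
```

```bash
python3 st.py
```

```text
clk 14.125 [ 0.4899 -0.2344  0.055 ] yaw -53.87 w 0.318 30.00188648700714 F [-7.3  1.6 10.5] M [0.123 1.558 0.292] j7 -0.0 -0.089
```

The load slope matches 4 N/mm (no slip), and the estimate is now about 9.3 N. I'll turn a touch further and then let go.

Call:
{"op": "jog_arm", "data": {
  "rows": [
    [[0,0,0],[0,0,-0.6],0.2],
    [[0,0,0],[0,0,-0.6],0.2],
    [[0,0,0],[0,0,-0.6],0.4],
    [[0,0,0],[0,0,-0.6],0.6],
    [[0,0,0],[0,0,-0.6],0.8],
    [[0,0,0],[0,0,-0.6],0.8],
    [[0,0,0],[0,0,-0.6],0.8]
  ]
}}

```text
clock: 15.0
position: [0.4911, -0.2345, 0.0547]
ee_rot: [2.991, 0.959, -0.0]
force: [-0.2, -0.4, 0.4]
width: 0.772
gripper_force: 0.0
```

Call:
{"op": "jog_arm", "data": {
  "rows": [
    [[0,0,2],[0,0,0],0.8],
    [[0,0,5],[0,0,0],0.8],
    [[0,0,10],[0,0,0],0.8],
    [[0,0,15],[0,0,0],0.8],
    [[-3,-5,18],[0,0,0],0.8],
    [[-6,-10,18],[0,0,0],0.8],
    [[-8,-14,18],[0,0,0],0.8],
    [[-8,-14,18],[0,0,0],0.8]
  ]
}}

```text
clock: 16.0
position: [0.4081, -0.3782, 0.2354]
ee_rot: [2.993, 0.948, -0.001]
force: [-0.3, 0.6, -0.2]
width: 0.804
gripper_force: 0.0
```

```bash
python3 st.py
python3 - <<'E'
from h import *
s=grab('side','s5');e=grab('scene','c5');o=load('side0')
c=np.zeros((600,800,3),np.uint8);r=lambda i:cv2.resize(i[290:475,285:440],(400,477),interpolation=2)
c[:477,:400]=r(o['img']);c[:477,400:]=r(s['img'])
cv2.imwrite('pics/crop6.png',c[:477,:,::-1])
for t,D in(('side',s),('scene',e)):
    P=cloud(D).reshape(-1,3);m=(abs(P[:,2]-.098)<.004)&(np.hypot(P[:,0]-.517,P[:,1]+.067)<.035)
    print(t,m.sum(),cv2.minEnclosingCircle(P[m,:2].astype(np.float32)),P[m].mean(0))
E
```

```text
clk 16.0 [ 0.4081 -0.3782  0.2354] yaw -54.84 w 0.804 0.0 F [-0.3  0.6 -0.2] M [-0.101  0.129  0.029] j7 0.09 0.756
side 529 ((0.5186377167701721, -0.06578082591295242), 0.025052206590771675) [ 0.51711804 -0.06654075  0.0972185 ]
scene 412 ((0.5184168815612793, -0.06541629135608673), 0.027061568573117256) [ 0.52056845 -0.06439825  0.0981242 ]
```

View pics/crop6.png

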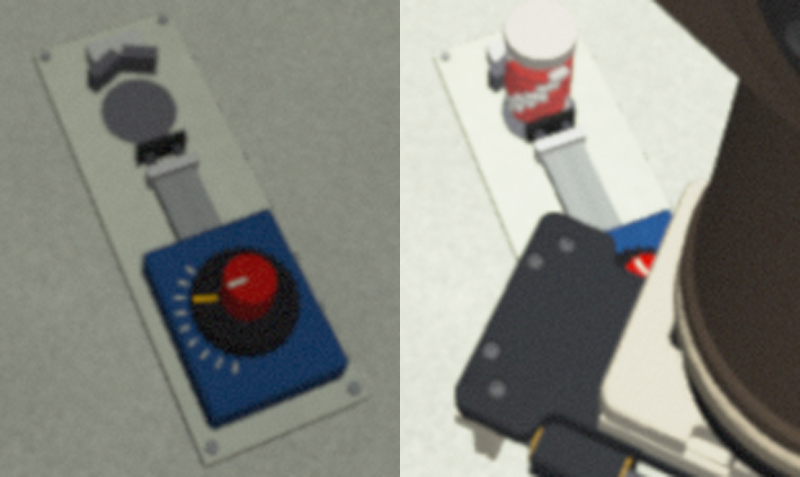

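The jar is upright between pad and V rest, shifted about 7 mm to its seat. The arm hides the ring, so I'll move it aside and check the ring pointer.

Call:
{"op": "jog_arm", "data": {
  "rows": [
    [[0,4,4],[0,0,0],0.8],
    [[0,10,4],[0,0,0],0.8],
    [[0,16,4],[0,0,0],0.8],
    [[0,22,4],[0,0,0],0.8],
    [[0,28,4],[0,0,0],0.8],
    [[0,34,4],[0,0,0],0.8],
    [[0,40,4],[0,0,0],0.8],
    [[0,46,4],[0,0,0],0.8]
  ]
}}

```text
clock: 17.1
position: [0.4103, 0.0891, 0.275]
ee_rot: [-2.989, -0.964, -0.001]
force: [1.2, -0.1, -0.1]
width: 0.798
gripper_force: 0.0
```

```bash
python3 st.py
python3 - <<'E'
from h import *
s=grab('side','s6');o=load('side0')
c=np.zeros((477,800,3),np.uint8);r=lambda i:cv2.resize(i[290:475,285:440],(400,477),interpolation=2)
c[:,:400]=r(o['img']);c[:,400:]=r(s['img']);cv2.imwrite('pics/crop7.png',c[...,::-1])
E
```

```text
clk 17.1 [0.4103 0.0891 0.275 ] yaw -54.25 w 0.798 0.0 F [ 1.2 -0.1 -0.1] M [-0.064  0.098  0.077] j7 -1.25 1.78
```

View pics/crop7.png

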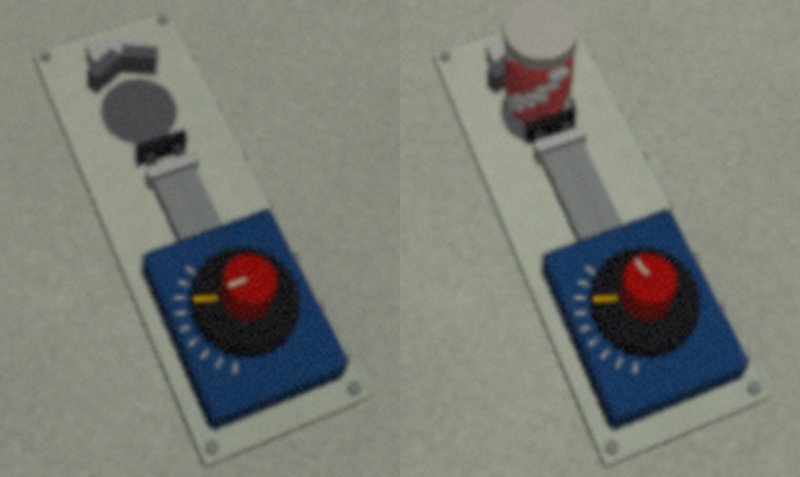

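The ring pointer is unchanged ((205,298) before, (605,298) after), the knob has turned about 76°, and the jar is clamped. Handing in.

```bash
python3 -c "
from cell import arm
print(arm.sign_off())"
```

```text
the job is handed in; nothing more can be done
None
```

The white-lid jar is clamped upright on the nest against the V rest at an estimated 9 N (about 10 N at peak, from the knob's torque and angle), the black ring is unmoved, the other jars and the amber bottle were not touched, and the job was handed in at about 17 s.

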